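Roll the ripe peaches into their dimples and swing the keeper over

ROBOT

A 7-joint arm with a two-finger parallel gripper is mounted at the origin on the work surface. World frame = base frame: x ahead of the robot, y to its left, z up, the work surface at z = 0. Lengths are in m, angles in rad, forces in N, time in s.
With the tool pointing down it reaches from about 0.35 to 0.9 m from the base axis. Payload 8.1 kg.
Tool frame: the origin (TCP) lies midway between the tips of the shut fingers; the grasp point (between the pads) lies arm.grasp_offset behind it (arm.grasp_offset is the distance from the TCP to the grasp point, in m); z points along the fingers, y is the line along which they close (so a half turn about z gives the same grasp; the last joint's range is limited). The gripper opens to 92 mm and grips with 3 to 60 N. Pads are 19 mm wide; open, the fingers measure 130 mm over their backs; the gripper's body (75 mm by 190 mm) begins 47 mm behind the grasp point.
Start: joints at [1.02, 0.434, 0.025, 1.573, -0.012, 1.134, -0.075], TCP at [0.271, -0.563, 0.227] pointing down, gripper open.
Joint ranges: [-2.62, 2.62], [-0.44, 2.09], [-1.27, 1.32], [0.08, 2.57], [-1.32, 4.46], [0.12, 2], [-2.74, 2.74]. Speed limits (rad/s): [2.22, 2.22, 3.01, 3.01, 3.14, 3.14, 3.14].

INTERFACE

Orientations are given as a rotation vector (axis times angle).
In Python, from cell import observe, imaging, arm gives the robot as it stands.
- The arm moves only by the tool apply_moves, never from a script. Its argument "commands" is a list of rows, each a list of 5 numbers: the opening in per cent of the stroke, from 0 (shut) to 100 (fully open), then the shift along the world's x, y, z in units of 0.06 m (1.0 is 0.06 m), then the turn about the world's z in units of 0.5 rad (1.0 is 0.5 rad). A call has 1 to 12 rows; each row shifts and turns the commanded pose from where the row before left it; what a row does not reach is not made up. A row lasts 1/8 s, in which the tool goes at most 62.5 mm and 10.7 degrees, less where a joint would pass 70% of its speed; a pose out of reach is approached as far as the arm can. A call with a number of a shift or a turn outside -1 to 1 is refused whole. A call with a gripper value outside its range is refused whole. The fingers move at their own pace and stop on an object; "newtons" is the grip in N (left out, the last holds). Time passes only in rows, so rows that do not move let the fingers close. It gives the time, the measured TCP pose, the force, the opening and the grip force at its end, in the units of the state.
- observe(): the state, without advancing time (a new reading comes with each control period).
- imaging.get_image(name): name is "scene" or "top" or "wrist"; returns (picture, depth): 400x640x3 uint8, red, green, blue; 400x640 float32, m along the optical axis (not along the pixel's ray), 0 where there is no reading.
- imaging.camera_params(name): a dict with "camera_matrix" (3x3 intrinsics, pixels), "origin" and "rotation" of the camera in the world; the wrist camera has in their place "tool_from_camera" (4x4, takes a point from camera to tool coordinates, whose origin is the TCP and whose axes are the flange's). Camera axes: x right, y up, looking along -z (the intrinsics and any distortion apply to the point x, -y, -z); pixel columns grow to the right and rows downward; lengths in m; the calibration is good to about 2 mm. A picture is of the moment at which its call begins: read the wrist's pose just before it. camera_params takes no time and is no camera call.
- arm.sign_off(): hands the job in; it is judged then, once.
The state is a dict: "clock": time; "joints": joint angles; "dq": joint speeds; "joint_efforts": joint torques, N m; "position": TCP position; "ee_rot": TCP orientation; "force": force on the tool from outside, world axes, zero at the start; "ft_torque": the same for the moment, N m; "width": opening from 0.0 (shut) to 1.0 (fully open); "gripper_force": force on a finger pad.
Only numpy, scipy, OpenCV 4.12 (cv2) and the standard library are available. Lean on these libraries where they do the work, as an engineer would, in place of code of your own. Each camera call takes 0.05 s, during which the arm holds its last target. There are 200 camera calls.

TASK

Get the peaches ready for the drive: gently roll each ripe peach along its lane of the wooden fruit tray until it sits in the dimple at the far end, never gripping, knocking or lifting it. When both sit in their dimples, swing the orange keeper bar a quarter turn over them until it meets its stop, and leave the kettle, bowl, tumbler and plates where they stand.

Things in the scene. Friction and masses are not known exactly. Their poses are not given: they have to be found in the camera images.
- tray: Wooden fruit tray fixed to the counter, 222 (x) by 174 (y) mm plus the keeper's foot at +y. Origin: centre of its underside; z up. Two lanes run along its +x, centre lines at y = 42 (left) and -42 (right), 78 mm wide, floor 18 mm above the counter; dimples at x = 62. Near lip (x = -108) 28 mm above the counter; long walls (6 mm thick, at y = 0 and +-84) and far wall (x = 105) 38 mm above the counter.
- peach_left: Ripe peach in the left lane of the tray: a 70 mm ball, about 150 g, rolls freely, easily bruised. Origin at its centre, 53 mm above the counter while it stands on the lane and about 47 mm once it sits in the dimple. It starts 80 to 115 mm short of the dimple's centre and in the middle of the lane; its axes mean nothing.
- peach_right: Ripe peach in the right lane of the tray: a 70 mm ball, about 150 g, rolls freely, easily bruised. Origin at its centre, 53 mm above the counter while it stands on the lane and about 47 mm once it sits in the dimple. It starts 80 to 115 mm short of the dimple's centre and in the middle of the lane; its axes mean nothing.
- dimple_left (a point): Centre of a peach that sits in the round dimple (42 mm wide) at the far end of the left (tray +y) lane. A peach pushed slowly drops in by itself as soon as its centre is about 20 mm short of this point, sinks 6 mm and stays.
- dimple_right (a point): Centre of a peach that sits in the round dimple (42 mm wide) at the far end of the right (tray -y) lane. A peach pushed slowly drops in by itself as soon as its centre is about 20 mm short of this point, sinks 6 mm and stays.
- keeper (a joint): Keeper bar angle, rad. At 0.35 the bar points to the tray's -x, beside the left lane, at 0 it points 0.35 rad farther outward, away from the lanes; the angle grows anticlockwise seen from above, to the stop at 1.92, where the bar lies across both dimples and points to the tray's -y. Starts between 0 and 0.3, stays where it is left, turns with about 0.12 N m (1 N at the grip post).
- keeper_post (a point): Point on the axis of the upright black grip post (18 mm thick, from 102 to 148 mm above the counter) on the orange keeper bar, 120 mm from its turning axis; point 126 mm above the counter. The bar is 24 mm wide, 8 mm thick, reaches 189 mm from the axis, underside 94 mm above the counter, so it passes over the peaches.
- keeper_pivot (a point): Point on the upright turning axis of the keeper's black ribbed collar (44 mm wide, top 106 mm above the counter), beside the left lane; level with keeper_post. In the tray's frame x = 62, y = 119 mm.
- kettle: Aluminium kettle, 150 mm wide, 155 mm high with its black bail handle; leave alone. Origin: centre of its underside.
- bowl: Green silicone bowl, 140 mm wide, 60 mm high; leave alone. Origin: centre of its underside.
- tumbler: Clear acrylic tumbler, 72 mm wide, 100 mm high; leave alone. Origin: centre of its underside.
- plates: Stack of two orange melamine plates, 202 mm wide, 26 mm high; leave alone. Origin: centre of its underside.
Things that resemble listed ones, but are neither listed nor needed, are in the scene too. What is shaped like the peach_left but purple is not meant.

How it is judged:
By the outcome, as a careful person would: the job done as asked, in the order asked, and still so for the second after the job is handed in, with the robot touching nothing.
It also fails if it takes over 67 s, if anything falls off the work surface, if the arm or the gripper's body presses on something with over 40 N, if the wrist force passes 120 N, or if a joint passes its speed limit or range.

## Working session

There is one attempt and no reset: what is moved stays moved. The work goes in short steps, Python scripts to look and compute and a tool call to move; the robot and the scene stay as the last step left them, time stands still between calls to the robot, and variables do not carry over. Pictures are saved under pics/ and viewed, at most 10 in all, crops included, and the job is handed in when it is done.

Besides the shell and the picture viewer there is one more tool, called after "Emit:" as a command line: name --pt "numbers of a row" for each row, then --argument value for the rest. apply_moves: Moves the arm, as the interface text tells. Its arguments: {"type":"object","properties":{"commands":{"type":"array"},"newtons":{"type":"number"}},"required":["commands"]}

```bash
mkdir -p pics; ls; cat > h.py <<'E'
import numpy as np, cv2
from cell import observe, imaging, arm
def P(n):
    p=imaging.camera_params(n); return p
def shot(n,f=None):
    im,d=imaging.get_image(n)
    if f: cv2.imwrite('pics/'+f,im[:,:,::-1])
    return im,d
def ray(p,u,v):
    K=np.array(p['camera_matrix']); 
    d=np.linalg.inv(K)@[u,v,1]; d=np.array([d[0],-d[1],-d[2]])
    return np.array(p['origin']),np.array(p['rotation'])@d
def onplane(p,u,v,z):
    o,d=ray(p,u,v); return o+d*(z-o[2])/d[2]
def atdepth(p,u,v,dep):
    o,d=ray(p,u,v); return o+d*dep
E
python3 - <<'E'
from h import *
for n in ('scene','top'):
    print(imaging.camera_params(n)); im,d=shot(n,n+'0.png'); np.save(n+'.npy',d); 
s=observe(); print(s, arm.grasp_offset)
print(imaging.camera_params('wrist'))
E
```

```text
pics
{'camera_matrix': array([[388.33547214,   0.        , 316.40914798],
       [  0.        , 388.33547214, 194.79749913],
       [  0.        ,   0.        ,   1.        ]]), 'origin': array([0.98495716, 0.7982465 , 1.05026165]), 'rotation': array([0.26896126, 0.98878976, 2.39153377])}
{'camera_matrix': array([[498.7017068 ,   0.        , 310.9725789 ],
       [  0.        , 498.7017068 , 195.35453321],
       [  0.        ,   0.        ,   1.        ]]), 'origin': array([0.21721099, 0.03637442, 1.67163239]), 'rotation': array([ 0.12993862, -0.14715317, -1.58419712])}
{'clock': 0.1, 'joints': array([ 1.02036737,  0.43514178,  0.02496796,  1.57401048, -0.01161835,
        1.13397952, -0.07510714]), 'dq': array([ 1.11558364e-03, -2.57929918e-03, -3.88712362e-04, -2.04782204e-03,
       -1.35188458e-03, -1.38187126e-04, -5.99161823e-05]), 'joint_efforts': array([ 4.51272281e-03, -6.69124460e+01,  9.88950916e-01, -3.15146470e+01,
       -6.03048457e-02,  3.73061467e-02,  5.91035155e-05]), 'position': array([ 0.27039474, -0.56297668,  0.22602884]), 'ee_rot': array([-3.06189471e+00, -6.97167661e-01,  6.50037422e-04]), 'force': array([ 0.00730821,  0.26795337, -0.29038525]), 'ft_torque': array([-0.00995631,  0.01038166,  0.04197059]), 'gripper_force': 0.0, 'width': 0.9993551546722186} 0.0188
{'camera_matrix': array([[326.69111505,   0.        , 319.78044189],
       [  0.        , 326.69111505, 197.45322486],
       [  0.        ,   0.        ,   1.        ]]), 'tool_from_camera': array([[-2.34966749e-03,  9.51980518e-01,  3.06149593e-01,
         8.35118276e-02],
       [ 9.99996666e-01,  2.56475856e-03, -3.00312442e-04,
        -6.32286054e-04],
       [-1.07109138e-03,  3.06147867e-01, -9.51983370e-01,
        -1.57989706e-01],
       [ 0.00000000e+00,  0.00000000e+00,  0.00000000e+00,
         1.00000000e+00]])}
```

View pics/top0.png

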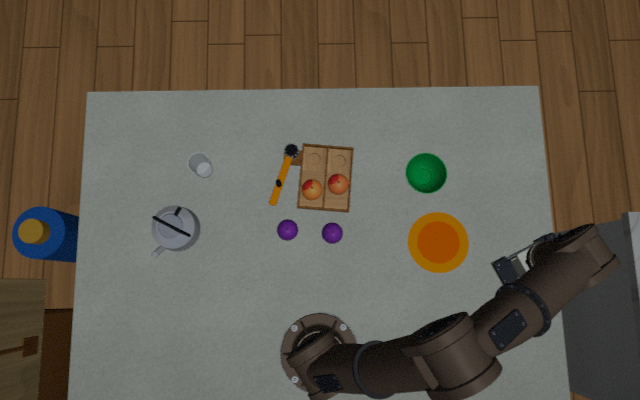

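View pics/scene0.png

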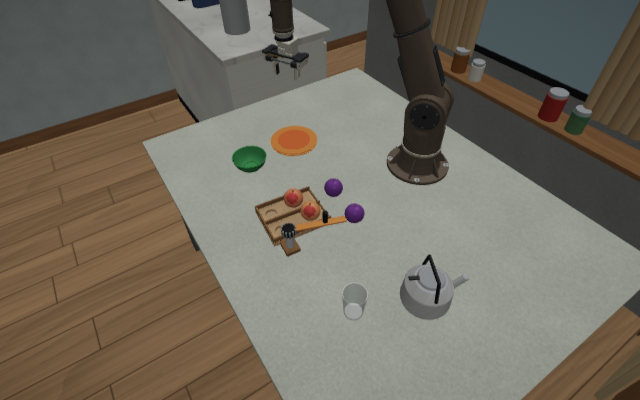

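The top view shows orange-red peaches at about (312,189) and (338,184) in the tray, centred near (326,178). The dimples are at the top, which is the far (+x) end. The pivot is at (291,150) and the post at (279,183). The purple balls at (287,230) and (332,233) are lookalikes outside the tray, so they are not meant. Next I'll measure and check a crop.

```bash
cat >> h.py <<'E'
from scipy.spatial.transform import Rotation as R
def ray(p,u,v):
    d=np.linalg.inv(np.array(p['camera_matrix']))@[u,v,1]
    return np.array(p['origin']),R.from_rotvec(p['rotation']).apply([d[0],-d[1],-d[2]])
def blobs(mask,amin=20):
    n,l,s,c=cv2.connectedComponentsWithStats(mask.astype(np.uint8))
    return [(s[i,4],s[i,:4].tolist(),c[i].round(1).tolist()) for i in range(1,n) if s[i,4]>=amin]
E
python3 - <<'E'
from h import *
im=cv2.imread('pics/top0.png'); d=np.load('top.npy'); p=P('top')
hsv=cv2.cvtColor(im,cv2.COLOR_BGR2HSV)
x0,y0,x1,y1=255,130,370,250
c=hsv[y0:y1,x0:x1].astype(int); H,S,V=c[...,0],c[...,1],c[...,2]
def show(name,m,z,amin=15):
    for a,b,cc in blobs(m,amin):
        u,v=cc[0]+x0,cc[1]+y0; print(name,a,b,(round(u),round(v)),onplane(p,u,v,z).round(4), 'depthpt',atdepth(p,u,v,d[int(v),int(u)]).round(3))
show('purple',(H>125)&(H<160)&(S>100),.035)
show('bar',(H>8)&(H<25)&(S>210)&(V>170),.102)
show('dark',(V<50),.126,6)
show('red',((H<9)|(H>172))&(S>120)&(V>120),.053)
# height map
jj,ii=np.mgrid[y0:y1,x0:x1]; K=p['camera_matrix']
dd=np.stack([(ii-K[0,2])/K[0,0],-(jj-K[1,2])/K[1,1],-np.ones_like(ii)],-1)*d[y0:y1,x0:x1,None]
W=R.from_rotvec(p['rotation']).apply(dd.reshape(-1,3)).reshape(dd.shape)+p['origin']
print('table z',np.median(W[...,2]))
# wooden tray outline
m=((H>5)&(H<25)&(S>60)&(W[...,2]>.008)).astype(np.uint8)
m[:, :38]=0
cs=max(cv2.findContours(m,0,2)[0],key=cv2.contourArea); r=cv2.minAreaRect(cs)
print(r); 
for q in cv2.boxPoints(r): print(onplane(p,q[0]+x0,q[1]+y0,.038).round(4))
# sphere fits on depth
for u,v in((312,189),(338,184)):
    w=W[v-y0-14:v-y0+15,u-x0-13:u-x0+14].reshape(-1,3); w=w[w[:,2]>.062]
    A=np.c_[2*w,np.ones(len(w))]; s=np.linalg.lstsq(A,(w**2).sum(1),rcond=None)[0]
    print('sph',len(w),s[:3].round(4),'r',np.sqrt(s[3]+s[:3]@s[:3]).round(4), 'top',w[:,2].max())
cv2.imwrite('pics/crop1.png',cv2.resize(im[y0:y1,x0:x1],None,fx=5,fy=5,interpolation=2))
E
```

```text
purple 318 [23, 90, 20, 20] (287, 230) [0.3953 0.0961 0.035 ] depthpt [0.392 0.095 0.068]
purple 319 [67, 93, 20, 20] (332, 232) [ 0.3828 -0.0505  0.035 ] depthpt [ 0.38  -0.049  0.064]
dark 114 [30, 14, 13, 14] (291, 150) [0.6407 0.0776 0.126 ] depthpt [0.646 0.078 0.106]
dark 27 [21, 50, 5, 7] (278, 183) [0.5337 0.12   0.126 ] depthpt [0.529 0.119 0.148]
red 44 [76, 45, 9, 10] (335, 180) [ 0.5567 -0.0638  0.053 ] depthpt [ 0.548 -0.061  0.094]
red 33 [50, 52, 7, 8] (308, 185) [0.5385 0.0255 0.053 ] depthpt [0.532 0.026 0.086]
table z 0.003579029737918016
((66.23350524902344, 47.2309684753418), (58.636322021484375, 65.26229858398438), 4.085616588592529)
[0.4673 0.0871 0.038 ]
[0.6902 0.0688 0.038 ]
[ 0.6724 -0.1291  0.038 ]
[ 0.45   -0.1063  0.038 ]
sph 319 [ 0.4301 -0.0021  0.8853] r 0.8128 top 1.671632391383485
sph 319 [ 0.4349 -0.0449  0.8854] r 0.8141 top 1.671632391383485
```

View pics/crop1.png

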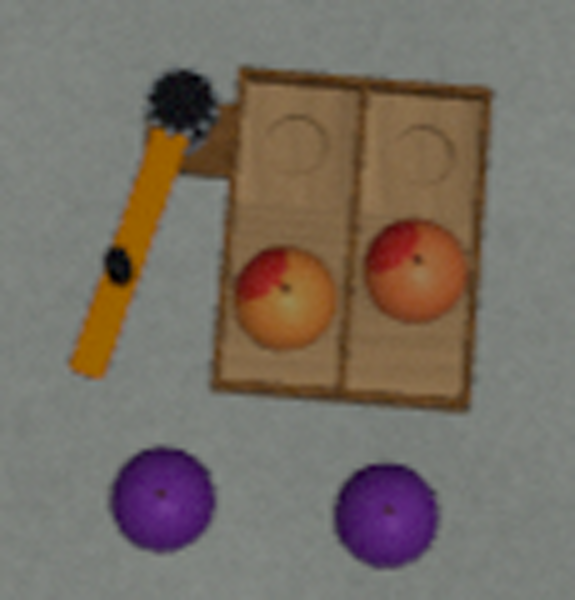

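The crop confirms two orange-red peaches inside the tray at (312,190) and (338,184), with purple balls outside it. I'll locate everything from the outline pixels.

```bash
python3 - <<'E'
from h import *
p=P('top')
def f(x,y,z): return onplane(p,255+x/5-.4,130+y/5-.4,z)
TL,TR,BL,BR=f(240,67,.038),f(491,88,.038),f(212,390,.033),f(469,409,.033)
print('corners',*[q.round(4) for q in(TL,TR,BL,BR)],'sizes',*[np.linalg.norm((a-b)[:2]).round(4) for a,b in((TL,TR),(BL,BR),(TL,BL),(TR,BR))])
piv=f(182,101,.106); post=f(119,266,.126); pl=f(286,298,.053);pr=f(416,271,.053)
xd=(TL-BL+TR-BR)[:2]; yaw=np.arctan2(xd[1],xd[0]); 
c=(TL+TR+BL+BR)[:2]/4; Rm=np.array([[np.cos(yaw),-np.sin(yaw)],[np.sin(yaw),np.cos(yaw)]])
print('c',c,'yaw',yaw,'postdist',np.linalg.norm((piv-post)[:2]))
for n,q in dict(piv=piv,post=post,pl=pl,pr=pr).items(): print(n,q.round(4),'tray',(Rm.T@(q[:2]-c)).round(4))
dp=f(297,146,.018),f(425,155,.018)
for q in dp: print('dimple',q.round(4),(Rm.T@(q[:2]-c)).round(4))
for q in((62,42),(62,-42),(-53-64,42),(-53-64,-42),(-38-64,-42)): print(q,(c+Rm@np.array(q)/1000).round(4))
s=observe(); Z=R.from_rotvec(s['ee_rot']).as_matrix(); print('tool x,y',Z[:,0].round(3),Z[:,1].round(3))
E
```

```text
corners [0.6883 0.0407 0.038 ] [ 0.6709 -0.1291  0.038 ] [0.468  0.0628 0.033 ] [ 0.4522 -0.1076  0.033 ] sizes 0.1707 0.1712 0.2215 0.2197
c [ 0.56985075 -0.03327882] yaw -0.09899350907311583 postdist 0.11958914759530012
piv [0.6465 0.0785 0.106 ] tray [0.0652 0.1188]
post [0.534 0.119 0.126] tray [-0.0507  0.148 ]
pl [0.5255 0.0128 0.053 ] tray [-0.0487  0.0415]
pr [ 0.5423 -0.0737  0.053 ] tray [-0.0234 -0.0429]
dimple [0.6377 0.0028 0.018 ] [0.0639 0.0426]
dimple [ 0.6299 -0.0845  0.018 ] [ 0.0648 -0.045 ]
(62, 42) [0.6357 0.0024]
(62, -42) [ 0.6274 -0.0812]
(-117, 42) [0.4576 0.0201]
(-117, -42) [ 0.4493 -0.0635]
(-102, -42) [ 0.4642 -0.065 ]
tool x,y [ 0.901  0.433 -0.   ] [ 0.433 -0.901 -0.001]
```

Every measurement agrees with the given sizes: the tray is 171 × 221 mm, the pivot is at tray (65,119), the post is 120 mm from the pivot, and the keeper angle is about 0.10. I'll start with the right peach, with the fingers shut and the closing line along the lane.

Emit:
apply_moves --pt "0 0.28 0.69 0 0.17" --pt "0 0.28 0.69 0 0.17" --pt "0 0.28 0.69 0 0.17" --pt "0 0.28 0.69 0 0.17" --pt "0 0.28 0.69 0 0.17" --pt "0 0.28 0.69 0 0.17" --pt "0 0.28 0.69 0 0.17" --pt "0 0.28 0.69 0 0.17" --pt "0 0.28 0.69 0 0.17" --pt "0 0.28 0.69 0 0.17" --pt "0 0.28 0.69 0 0.17" --pt "0 0.28 0.69 0 0.17"

```text
clock: 1.6
position: [0.4724, -0.0653, 0.2266]
ee_rot: [-2.33, -2.107, 0.0]
force: [0.3, 0.4, 0.1]
width: 0.002
gripper_force: 0.0
```

Emit:
apply_moves --pt "0 0 0 -0.4 0" --pt "0 0 0 -0.4 0" --pt "0 0 0 -0.4 0" --pt "0 0 0 -0.4 0" --pt "0 0 0 -0.4 0" --pt "0 0 0 -0.4 0" --pt "0 0 0 -0.3 0" --pt "0 0 0 -0.2 0" --pt "0 0 0 -0.15 0" --pt "0 0 0 0 0"

```text
clock: 2.85
position: [0.4719, -0.0666, 0.0434]
ee_rot: [-2.332, -2.104, 0.001]
force: [0.8, 0.4, 1.1]
width: 0.004
gripper_force: 0.0
```

```bash
python3 - <<'E'
from h import *
print(observe()['position']); a,_=shot('scene'); b,_=shot('top')
A=cv2.resize(a[160:270,220:400],None,fx=4.4,fy=4.4,interpolation=2)[:,:790]; cv2.imwrite('pics/s1.png',A[:,:,::-1])
E
```

```text
[ 0.47193262 -0.06656579  0.0434092 ]
```

View pics/s1.png

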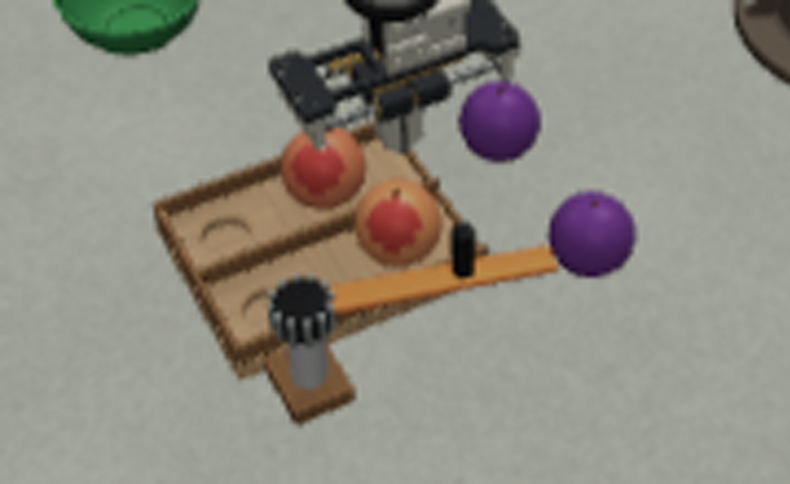

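Emit:
apply_moves --pt "0 0.07 -0.007 0 0" --pt "0 0.06 -0.006 0 0" --pt "0 0.04 -0.004 0 0" --pt "0 0.04 -0.004 0 0" --pt "0 0.04 -0.004 0 0" --pt "0 0.05 -0.005 0 0" --pt "0 0.06 -0.006 0 0" --pt "0 0.06 -0.006 0 0" --pt "0 0.06 -0.006 0 0" --pt "0 0.06 -0.006 0 0" --pt "0 0.06 -0.006 0 0" --pt "0 0.06 -0.006 0 0"

```text
clock: 4.45
position: [0.512, -0.0706, 0.0437]
ee_rot: [2.333, 2.104, 0.0]
force: [0.0, 0.3, -0.1]
width: 0.004
gripper_force: 0.1
```

```bash
cat >> h.py <<'E'
def tray(q):
    yaw=-.099; c=np.array([.5699,-.0333]); d=np.array(q)[:2]-c
    return (R.from_euler('z',-yaw).as_matrix()[:2,:2]@d).round(4)
def peaches():
    # scene view: ray through the peach blob's middle onto its height
    im,_=shot('scene'); p=P('scene'); h=cv2.cvtColor(im,cv2.COLOR_RGB2HSV).astype(int); H,S,V=h[...,0],h[...,1],h[...,2]
    m=((H<11)|(H>172))&(S>120)&(V>90); m[:180]=0; m[240:]=0; m[:,:250]=0; m[:,345:]=0
    for a,b,c in blobs(m,25): print(a,b,c,'tray',tray(onplane(p,b[0]+b[2]/2-.5,b[1]+b[3]/2-.5,.053)))
    return im
E
python3 - <<'E'
from h import *
s=observe(); print(tray(s['position']),s['force']); peaches()
E
```

```text
[-0.0539 -0.0428] [ 0.00633255  0.26556721 -0.1156176 ]
219 [278, 191, 19, 19] [288.0, 200.9] tray [-0.0008 -0.0405]
135 [303, 204, 13, 15] [308.9, 210.9] tray [-0.0462  0.0441]
```

The peach is rolling ahead of the finger as expected (tray x ≈ -1 mm), so I'll keep going.

Emit:
apply_moves --pt "0 0.05 -0.005 0 0" --pt "0 0.06 -0.006 0 0" --pt "0 0.06 -0.006 0 0" --pt "0 0.06 -0.006 0 0" --pt "0 0.06 -0.006 0 0" --pt "0 0.06 -0.006 0 0" --pt "0 0.06 -0.006 0 0" --pt "0 0.06 -0.006 0 0" --pt "0 0.05 -0.005 0 0" --pt "0 0.05 -0.005 0 0" --pt "0 0.05 -0.005 0 0" --pt "0 0.05 -0.005 0 0"

```text
clock: 6.0
position: [0.5522, -0.0746, 0.0437]
ee_rot: [2.333, 2.104, 0.0]
force: [0.3, 0.5, 0.8]
width: 0.003
gripper_force: 0.1
```

```bash
python3 - <<'E'
from h import *
s=observe(); print(tray(s['position']),s['force']); peaches()
E
```

```text
[-0.0136 -0.0429] [0.29203411 0.45581831 0.83503817]
237 [268, 195, 19, 19] [277.4, 204.7] tray [ 0.0385 -0.0395]
134 [303, 204, 13, 15] [308.9, 210.9] tray [-0.0462  0.0441]
```

Emit:
apply_moves --pt "0 0.03 -0.003 0 0" --pt "0 0.03 -0.003 0 0" --pt "0 0.03 -0.003 0 0" --pt "0 0.03 -0.003 0 0" --pt "0 0.03 -0.003 0 0" --pt "0 0 0 0 0" --pt "0 0 0 0 0"

```text
clock: 6.92
position: [0.5609, -0.0755, 0.0437]
ee_rot: [-2.333, -2.104, 0.0]
force: [0.7, 0.0, 0.5]
width: 0.002
gripper_force: 0.0
```

```bash
python3 - <<'E'
from h import *
s=observe(); print(tray(s['position']),s['force']); peaches()
E
```

```text
[-0.0048 -0.0429] [0.74231239 0.02530658 0.51177766]
251 [261, 198, 19, 20] [270.2, 208.1] tray [ 0.0668 -0.0357]
134 [303, 204, 13, 15] [308.9, 210.8] tray [-0.0462  0.0441]
```

The right peach has dropped into its dimple. Now I'll back off and go behind the left peach.

Emit:
apply_moves --pt "0 -0.2 0.02 0 0" --pt "0 -0.4 0.04 0 0" --pt "0 -0.41 0.04 0 0" --pt "0 -0.41 0.04 0.2 0" --pt "0 -0.4 0.04 0.4 0" --pt "0 0.04 0.35 0 0" --pt "0 0.04 0.35 0 0" --pt "0 0.04 0.35 0 0" --pt "0 0.04 0.35 0 0" --pt "0 0 0.02 -0.3 0" --pt "0 0 0 -0.3 0" --pt "0 0 0 0 0"

```text
clock: 8.48
position: [0.4597, 0.0204, 0.0429]
ee_rot: [-2.331, -2.104, 0.004]
force: [-0.9, 1.1, -0.3]
width: 0.004
gripper_force: 0.0
```

```bash
python3 - <<'E'
from h import *
s=observe(); print(tray(s['position']),s['force']); peaches()
E
```

```text
[-0.115   0.0425] [-0.93931077  1.11406587 -0.25336851]
256 [261, 199, 19, 19] [270.0, 208.2] tray [ 0.0677 -0.0335]
122 [303, 206, 14, 13] [309.0, 211.5] tray [-0.0456  0.0491]
```

Emit:
apply_moves --pt "0 0.05 -0.005 0 0" --pt "0 0.04 -0.004 0 0" --pt "0 0.04 -0.004 0 0" --pt "0 0.04 -0.004 0 0" --pt "0 0.04 -0.004 0 0" --pt "0 0.05 -0.005 0 0" --pt "0 0.06 -0.006 0 0" --pt "0 0.06 -0.006 0 0" --pt "0 0.06 -0.006 0 0" --pt "0 0.06 -0.006 0 0" --pt "0 0.06 -0.006 0 0" --pt "0 0.06 -0.006 0 0"

```text
clock: 10.02
position: [0.4988, 0.0167, 0.0437]
ee_rot: [2.333, 2.104, 0.0]
force: [-0.3, 0.6, 0.0]
width: 0.004
gripper_force: 0.1
```

Emit:
apply_moves --pt "0 0.06 -0.006 0 0" --pt "0 0.06 -0.006 0 0" --pt "0 0.06 -0.006 0 0" --pt "0 0.06 -0.006 0 0" --pt "0 0.06 -0.006 0 0" --pt "0 0.06 -0.006 0 0" --pt "0 0.06 -0.006 0 0" --pt "0 0.06 -0.006 0 0" --pt "0 0.06 -0.006 0 0" --pt "0 0.06 -0.006 0 0" --pt "0 0.06 -0.006 0 0" --pt "0 0.06 -0.006 0 0"

```text
clock: 11.52
position: [0.542, 0.0124, 0.0437]
ee_rot: [2.333, 2.104, -0.0]
force: [-0.2, -0.2, 0.7]
width: 0.006
gripper_force: 0.1
```

```bash
python3 - <<'E'
from h import *
s=observe(); print(tray(s['position']),s['force']); peaches()
E
```

```text
[-0.0323  0.0428] [-0.23267826 -0.24782453  0.65388504]
244 [260, 199, 20, 19] [269.6, 208.4] tray [ 0.0693 -0.0343]
```

Emit:
apply_moves --pt "0 0.06 -0.006 0 0" --pt "0 0.06 -0.006 0 0" --pt "0 0.06 -0.006 0 0" --pt "0 0.05 -0.005 0 0" --pt "0 0.05 -0.005 0 0" --pt "0 0.04 -0.004 0 0" --pt "0 0.03 -0.003 0 0" --pt "0 0.03 -0.003 0 0" --pt "0 0.03 -0.003 0 0" --pt "0 0.03 -0.003 0 0" --pt "0 0.02 -0.002 0 0" --pt "0 0 0 0 0"

```text
clock: 13.08
position: [0.5695, 0.0097, 0.0437]
ee_rot: [2.333, 2.104, 0.0]
force: [0.3, 0.2, 0.4]
width: -0.0
gripper_force: 0.0
```

```bash
python3 - <<'E'
from h import *
s=observe(); print(tray(s['position']),s['force'])
a,_=shot('scene')
A=cv2.resize(a[160:270,220:400],None,fx=4.4,fy=4.4,interpolation=2)[:,:790]; cv2.imwrite('pics/s2.png',A[:,:,::-1])
E
```

```text
[-0.0047  0.0428] [0.25988249 0.23883256 0.42558787]
```

View pics/s2.png

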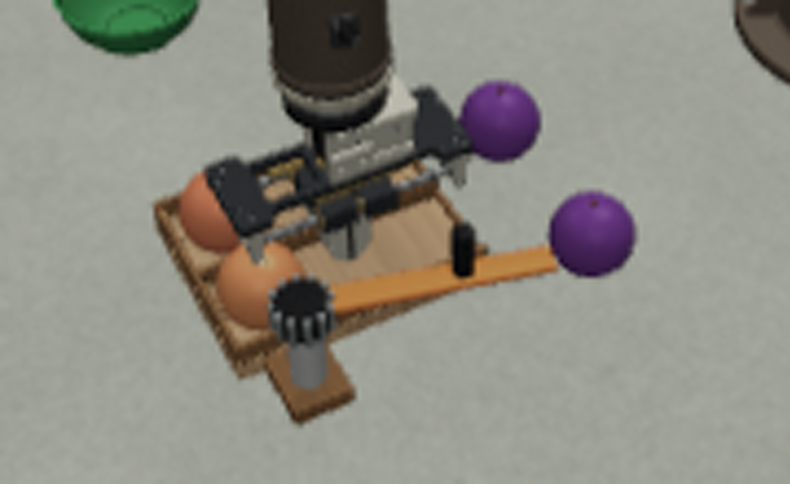

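The left peach is now at the dimple end, at crop (262,285) beside the pivot. I'll back off, rise, turn across the bar's motion and go over the post.

Emit:
apply_moves --pt "0 -0.25 0.025 0 0" --pt "0 -0.4 0.04 0 0" --pt "0 -0.35 0.035 0 0" --pt "0 0 0 0.4 0" --pt "0 0 0 0.6 0" --pt "20 0 0 0.6 -0.3" --pt "38 0 0 0.6 -0.34" --pt "38 0 0 0.4 -0.34" --pt "38 0.1 0.43 0 -0.34" --pt "38 0.1 0.43 0 -0.34" --pt "38 0.1 0.43 0 -0.34" --pt "38 0.11 0.43 0 -0.34"

```text
clock: 14.62
position: [0.5329, 0.1196, 0.1995]
ee_rot: [3.108, 0.457, -0.001]
force: [-0.2, 0.7, -0.2]
width: 0.383
gripper_force: 0.0
```

Emit:
apply_moves --pt "38 0 0 0 -0.33" --pt "38 0 0 0 -0.33" --pt "38 0 0 0 -0.32" --pt "38 0 0 0 -0.32" --pt "38 0 0 0 0"

```text
clock: 15.25
position: [0.5329, 0.1189, 0.1995]
ee_rot: [3.093, -0.548, -0.001]
force: [-0.8, 0.7, 0.7]
width: 0.382
gripper_force: 0.0
```

```bash
python3 - <<'E'
from h import *
peaches(); s=observe(); p=P('wrist'); T=np.eye(4); T[:3,:3]=R.from_rotvec(s['ee_rot']).as_matrix(); T[:3,3]=s['position']; C=T@p['tool_from_camera']
print(s['position'],s['width'],T[:3,1].round(3),s['joints'].round(2))
im,d=shot('wrist','w1.png')
p['origin']=C[:3,3]; p['rotation']=R.from_matrix(C[:3,:3]).as_rotvec()
K=p['camera_matrix']; cam=np.linalg.inv(C)@np.array([.534,.119,.148,1]); print('expected post top px',K[0,0]*cam[0]/-cam[2]+K[0,2],K[1,1]*-cam[1]/-cam[2]+K[1,2])
h=cv2.cvtColor(im,cv2.COLOR_RGB2HSV)
for b in blobs(h[...,2]<45,100): print(b, onplane(p,*b[2],.148).round(4))
E
```

```text
255 [261, 199, 19, 19] [270.0, 208.1] tray [ 0.0677 -0.0335]
[0.53310937 0.11895221 0.19959208] 0.37797141843060733 [-0.341 -0.94   0.   ] [-0.25  0.34 -0.09  1.8   0.04  1.01 -2.27]
expected post top px 320.09573870332355 218.15017588896131
(np.int32(2800), [288, 6, 61, 64], [317.9, 37.3]) [0.6404 0.0814 0.148 ]
(np.int32(1038), [536, 18, 15, 157], [542.7, 92.4]) [ 0.5646 -0.037   0.148 ]
(np.int32(508), [445, 28, 23, 166], [454.9, 108.7]) [0.5736 0.0156 0.148 ]
(np.int32(697), [307, 192, 24, 38], [318.2, 210.3]) [0.5398 0.1182 0.148 ]
(np.int32(1359), [253, 240, 135, 53], [321.5, 275.6]) [0.4914 0.1335 0.148 ]
(np.int32(33976), [0, 259, 640, 141], [291.0, 359.5]) [0.428  0.1826 0.148 ]
(np.int32(5111), [379, 258, 226, 92], [448.5, 284.8]) [0.4519 0.0482 0.148 ]
```

View pics/w1.png

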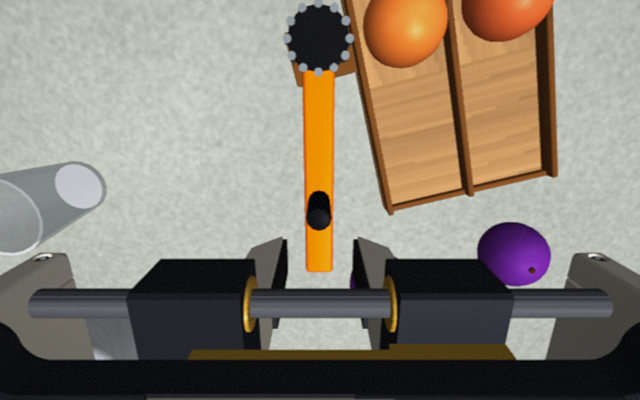

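The wrist view shows the post top at (318,217), about 2 px from the prediction. Both peaches sit at the far ends of their lanes. I'll lower around the post, narrow the fingers into a loose cage, and work out the arc steps.

Emit:
apply_moves --pt "38 0 0 -0.3 0" --pt "38 0 0 -0.3 0" --pt "38 0 0 -0.3 0" --pt "38 0 0 -0.3 0" --pt "38 0 0 -0.25 0" --pt "32 0 0 0 0" --pt "26 0 0 0 0" --pt "26 0 0 0 0"

```text
clock: 16.35
position: [0.5345, 0.1191, 0.1135]
ee_rot: [-3.092, 0.55, -0.002]
force: [-1.0, 0.3, -0.1]
width: 0.257
gripper_force: 0.0
```

```bash
python3 - <<'E'
from h import *
s=observe(); print(s['position'],s['force'],s['width'],s['gripper_force'])
v=np.array([.6465,.0785]); a=s['position'][:2]-v; a0=np.arctan2(a[1],a[0]); r=.1196; print(a0,np.hypot(*a))
q=a0+np.r_[np.arange(0,1.85,.08)]
X=v+r*np.c_[np.cos(q),np.sin(q)]; X[0]=s['position'][:2]
print((np.diff(X,axis=0)/.06).round(2).tolist(), len(X)-1, q[-1])
E
```

```text
[0.53447739 0.11908385 0.11347033] [-0.98995062  0.33293128 -0.09875548] 0.256851984649162 0.0
2.794017770802653 0.11914744708519545
[[-0.06, -0.15], [-0.04, -0.16], [-0.02, -0.16], [-0.01, -0.16], [0.0, -0.16], [0.01, -0.16], [0.03, -0.16], [0.04, -0.15], [0.05, -0.15], [0.06, -0.15], [0.08, -0.14], [0.09, -0.13], [0.1, -0.13], [0.11, -0.12], [0.12, -0.11], [0.12, -0.1], [0.13, -0.09], [0.14, -0.08], [0.14, -0.07], [0.15, -0.06], [0.15, -0.04], [0.16, -0.03], [0.16, -0.02]] 23 4.634017770802653
```

Emit:
apply_moves --pt "26 -0.06 -0.15 0 0.16" --pt "26 -0.04 -0.16 0 0.16" --pt "26 -0.02 -0.16 0 0.16" --pt "26 -0.01 -0.16 0 0.16" --pt "26 0 -0.16 0 0.16" --pt "26 0.01 -0.16 0 0.16" --pt "26 0.03 -0.16 0 0.16" --pt "26 0.04 -0.15 0 0.16" --pt "26 0.05 -0.15 0 0.16" --pt "26 0.06 -0.15 0 0.16" --pt "26 0.08 -0.14 0 0.16" --pt "26 0.09 -0.13 0 0.16"

```text
clock: 17.85
position: [0.5481, 0.0091, 0.1134]
ee_rot: [2.996, 0.944, 0.001]
force: [-1.1, 0.5, 0.8]
width: 0.257
gripper_force: 0.6
```

```bash
python3 - <<'E'
from h import *
s=observe(); print(s['position'],s['force'],s['width'],R.from_rotvec(s['ee_rot']).as_matrix()[:,1].round(3))
v=np.array([.6465,.0785]); a=s['position'][:2]-v; a0=np.arctan2(a[1],a[0])%(2*np.pi); r=.1196; print(a0,np.hypot(*a))
q=a0+np.arange(0,1.0,.08)
X=v+r*np.c_[np.cos(q),np.sin(q)]; X[0]=s['position'][:2]
print(list(zip(q[1:].round(2),(np.diff(X,axis=0)/.06).round(2).tolist())))
im,_=shot('top'); sc,_=shot('scene'); cv2.imwrite('pics/mid.png',np.vstack([cv2.resize(x,None,fx=2.6,fy=2.6,interpolation=2) for x in (im[130:240,250:370],sc[160:270,240:360])])[:,:,::-1])
E
```

```text
[0.54811028 0.00909181 0.11336558] [-1.14090531  0.48351497  0.76191895] 0.2569135713701282 [ 0.573 -0.819  0.   ]
3.755961249958216 0.12040778153596261
[(np.float64(3.84), [0.11, -0.12]), (np.float64(3.92), [0.11, -0.12]), (np.float64(4.0), [0.12, -0.11]), (np.float64(4.08), [0.12, -0.1]), (np.float64(4.16), [0.13, -0.09]), (np.float64(4.24), [0.14, -0.08]), (np.float64(4.32), [0.14, -0.07]), (np.float64(4.4), [0.15, -0.06]), (np.float64(4.48), [0.15, -0.04]), (np.float64(4.56), [0.16, -0.03]), (np.float64(4.64), [0.16, -0.02]), (np.float64(4.72), [0.16, -0.01])]
```

View pics/mid.png

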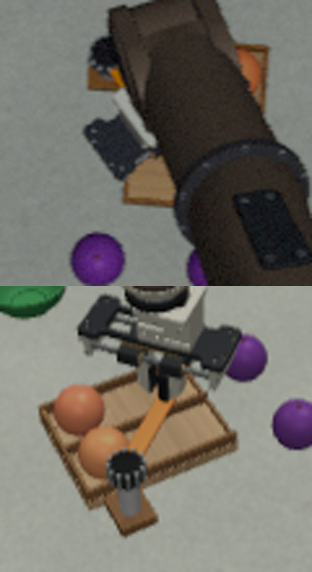

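The lower half of the picture shows the bar following the gripper over the tray, with both peaches seated. I'll continue and slow down before the stop.

Emit:
apply_moves --pt "26 0.11 -0.12 0 0.16" --pt "26 0.11 -0.12 0 0.16" --pt "26 0.12 -0.11 0 0.16" --pt "26 0.12 -0.1 0 0.16" --pt "26 0.13 -0.09 0 0.16" --pt "26 0.14 -0.08 0 0.16" --pt "26 0.14 -0.07 0 0.16" --pt "26 0.15 -0.06 0 0.16" --pt "26 0.15 -0.04 0 0.16" --pt "26 0.08 -0.015 0 0.08" --pt "26 0.08 -0.015 0 0.08" --pt "26 0 0 0 0"

```text
clock: 19.45
position: [0.6278, -0.04, 0.1128]
ee_rot: [2.395, 2.033, 0.001]
force: [-0.3, 0.2, -0.3]
width: 0.262
gripper_force: 0.0
```

Emit:
apply_moves --pt "26 0.04 -0.005 0 0.04" --pt "26 0.04 -0.005 0 0.04" --pt "26 0 0 0 0"

```text
clock: 19.82
position: [0.6326, -0.0407, 0.1127]
ee_rot: [2.354, 2.081, 0.0]
force: [-0.3, 0.1, -0.1]
width: 0.264
gripper_force: 0.0
```

Emit:
apply_moves --pt "26 0.04 -0.004 0 0.03" --pt "26 0.04 -0.004 0 0" --pt "26 0 0 0 0"

```text
clock: 20.2
position: [0.6368, -0.0414, 0.1126]
ee_rot: [-2.338, -2.098, 0.002]
force: [-4.2, -0.3, 1.9]
width: 0.262
gripper_force: 1.7
```

Emit:
apply_moves --pt "26 0.04 -0.003 0 0" --pt "26 0 0 0 0"

```text
clock: 20.45
position: [0.637, -0.0414, 0.1124]
ee_rot: [-2.336, -2.096, 0.007]
force: [-11.4, -1.0, 7.5]
width: 0.261
gripper_force: 6.0
```

Emit:
apply_moves --pt "26 0.04 -0.003 0 0" --pt "26 0 0 0 0"

```text
clock: 20.7
position: [0.6371, -0.0414, 0.1121]
ee_rot: [-2.334, -2.095, 0.012]
force: [-21.2, -0.4, 13.1]
width: 0.26
gripper_force: 10.4
```

The stop is met: the force climbs with no motion. I'll centre on the post to unload it, open, and rise.

Emit:
apply_moves --pt "26 -0.06 0 0 0" --pt "26 -0.06 0 0 0" --pt "34 0 0 0 0" --pt "34 0 0 0 0" --pt "34 0 0 0.2 0" --pt "34 0 0 0.3 0" --pt "34 0 0 0.5 0" --pt "34 0 0 0.5 0" --pt "34 -0.6 0 0.4 0" --pt "34 -0.8 0 0 0" --pt "34 -0.8 0 0 0" --pt "34 -0.6 0 0 0"

```text
clock: 22.2
position: [0.4654, -0.0413, 0.2281]
ee_rot: [2.337, 2.097, 0.001]
force: [0.1, -1.3, 0.8]
width: 0.341
gripper_force: 0.0
```

```bash
python3 - <<'E'
from h import *
peaches(); s=observe(); print(s['position'],s['force'])
sc,_=shot('scene'); t,_=shot('top'); cv2.imwrite('pics/end.png',np.hstack([cv2.resize(x,None,fx=3.3,fy=3.3,interpolation=2) for x in (sc[160:270,240:360],t[130:240,250:370])])[:,:,::-1])
E
```

```text
155 [261, 200, 14, 18] [266.7, 209.4] tray [ 0.0764 -0.0354]
[ 0.46126722 -0.0412969   0.22776703] [-5.62065877  0.08885941 -0.81314398]
```

View pics/end.png

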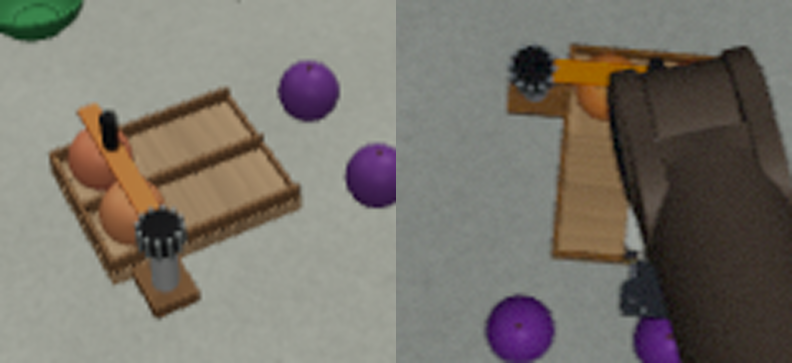

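The final view shows the bar lying across both seated peaches, with the gripper clear. I'm handing in.

```bash
python3 -c "
from cell import arm; print(arm.sign_off())"
```

```text
the job is handed in; nothing more can be done
None
```

Both peaches were rolled into their dimples, the keeper bar was swung over them to its stop, the kettle, bowl, tumbler and plates were not touched, and I handed the job in at about 22 s of the 67 s allowed.

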